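# Renew the drive collar of the screen-separator spindle

### The job

Lift the broken collar (the one with a piece missing) off the upright spindle of the grey drive head and drop it into the wire reject basket. Then pinch the bare spindle between the fingers, feel for its flat and turn it until the flat squarely faces the forked screwdriver rest. Lastly take the new collar from its stand, lower it over the spindle with its set screw on the flat, press it down on the sprung washer until the washer has sunk more than half its travel, and finish while still gripping the collar and holding it pressed there, ready for the screw to be tightened; leave the phone, jar, spool and screwdriver where they lie.

Things in the scene. Friction and masses are not known exactly. Their poses are not given: they have to be found in the camera images.
- drive_head: Grey gearbox fixed to the bench, 45 mm high; origin on the bench under its upright spindle's axis. It spans x -70 to +80, y -55 to +55 mm; yaw up to 23 degrees either way. Its +x points from the spindle to the forked screwdriver rest, a dark steel block on the deck at x +46 to +58, y -17 to +17 mm, with two prongs (9 mm wide, 16 mm apart) that reach 81 mm above the bench.
- spindle_top (a point): Top end of the spindle, on its axis, 121 mm above the bench. A bare steel shaft, 14 mm diameter, D-shaped: one flat along its whole length, 4.5 mm from the axis, 10.7 mm wide; the top 5 mm taper. Pinched square on the flat it measures 11.5 mm, else nearer 14; a firm pinch roughly on the flat turns the shaft until the flat lies on the pad. This point's +x points out of the flat.
- spindle (a joint): Angle of the spindle about the vertical, rad, counter-clockwise from above. 0: the flat faces the screwdriver rest (drive_head +x). It starts turned by about 0.7 to 1.5, turns freely between stops at -2.6 and 2.6, and stays where it is left (friction about 0.06 N m).
- washer (a joint): How far the brass sprung washer around the spindle (diameter 25 mm, 3 mm thick) has been pressed down, m: 0 up, 0.006 on its stop. Its top face stands 75 mm above the bench at 0. The spring takes 2 N to start and 8 N at the stop (1 N per mm).
- old_collar: Broken steel shaft collar, 34 mm outside, 16.5 bore, 16 high, 75 g or so, with a piece missing (a 30 degree gap round its own +x) and no screw. Origin: centre of its underside, z up. It starts loose round the spindle, resting on the washer (underside 75 mm above the bench); the spindle stands 30 mm above its top face.
- new_collar: Whole steel shaft collar, 34 mm outside, 16.5 bore, 16 high, 80 g or so. Origin: centre of its underside, z up. Its set screw lies along its +x at half height: the dark head, 7 mm thick, sticks out to 26 mm from the axis; the 4 mm point reaches into the bore to 5.8 mm from the axis, so it goes down the spindle only with the screw over the flat (within 15 degrees). Starts on the collar stand.
- collar_screw (a point): Outer end of the new collar's set screw: 26 mm along the collar's +x from its axis, 8 mm above its underside.
- collar_stand: Small fixed stand: aluminium foot plate 60 x 60 x 6 mm, black round post of 24 mm diameter up to 36 mm above the bench (the new collar's underside rests there), with a pin of 8 mm diameter that stands 8 mm up into the collar's bore. Origin under the post's axis, on the bench.
- reject_basket: Open wire basket fixed on the bench, 130 x 130 mm outside, 60 mm high, sides 4 mm thick, floor 4 mm above the bench. Origin at the centre of its underside.
- phone: Black phone lying flat, 150 x 72 x 8 mm. Leave it alone.
- flux_jar: Small jar with a white cap, 40 mm in diameter and 40 mm high. Leave it alone.
- solder_spool: Spool of solder standing on its flange, 54 mm in diameter, 30 mm high. Leave it alone.
- screwdriver: Screwdriver with a blue handle, 170 mm long, lying beyond the drive head. Leave it alone.
Things that resemble listed ones, but are neither listed nor needed, are in the scene too. What is shaped like the old_collar but pink is not meant.

How it is judged:
By the outcome, as a careful person would: the job done as asked, in the order asked, and still so for the second after the job is handed in, while the arm keeps its last pose, push and grip.
It also fails if it takes over 58 s, if anything falls off the work surface, if the arm or the gripper's body presses on something with over 40 N, if the wrist force passes 120 N, or if a joint passes its speed limit or range.

### The arm

A 6-joint arm with a two-finger parallel gripper is mounted at the origin on the work surface. World frame = base frame: x ahead of the robot, y to its left, z up, the work surface at z = 0. Lengths are in mm, angles in degrees, forces in N, time in s.
With the tool pointing down it reaches from about 350 to 850 mm from the base axis. Payload 8.1 kg.
Tool frame: the origin (TCP) lies midway between the tips of the shut fingers; the grasp point (between the pads) lies 19 mm behind it; z points along the fingers, y is the direction in which the jaws open and shut (so a half turn about z gives the same grasp; the last joint's range is limited). The gripper opens to 85 mm and grips with 20 to 120 N. Pads are 22 mm wide; open, the fingers measure 114 mm over their backs; the gripper's body (76 mm by 85 mm) begins 54 mm behind the grasp point. The pads swing forward as they close: fully open they stand 13 mm farther back than shut.
Start: joints at [62.028, 7.471, 85.268, -0, 87.261, -4.893], TCP at [235.177, 551.994, 231.292] pointing down, gripper open.
Joint ranges: [-169.43, 169.43], [-51.17, 129.36], [1.28, 143.12], [-76.62, 256.62], [0, 156.53], [-152.29, 152.29]. Speed limits (degrees/s): [136.94, 136.94, 159.86, 180, 180, 180].

### API

Orientations are given as [roll, pitch, yaw] about the fixed x, y, z axes, in that order (R = Rz(yaw) Ry(pitch) Rx(roll)).
In Python, from bench import telemetry, snapshot, camera_params, job gives the robot as it stands. The module is installed in compiled form; this text tells all that it offers.
- The arm moves only by the shell command python3 -m jog 'ROWS' [FORCE]. ROWS is JSON, a list that holds one entry, the list of rows, each a list of 7 numbers: the shift along the tool's x, y, z in units of 50 mm (1.0 is 50 mm), then the turn, a rotation vector about the tool's x, y, z in units of 2 pi rad (1.0 is 2 pi rad), then the opening, from 0 (shut) to 1 (fully open). In form: [[[dx, dy, dz, rx, ry, rz, claw], ...]]. A call has 1 to 12 rows; each row shifts and turns the commanded pose from where the row before left it, along the tool's axes as they then stand; what a row does not reach is not made up. A row lasts 1/8 s, in which the tool goes at most 62.5 mm and 10.7 degrees, less where a joint would pass 70% of its speed; a pose out of reach is approached as far as the arm can. A call with a number of a shift or a turn outside -1 to 1 is refused whole. A call with a gripper value outside its range is refused whole. The fingers move at their own pace and stop on an object; FORCE is the grip in N (left out, the last holds). Time passes only in rows, so rows that do not move let the fingers close. It gives the time, the measured TCP pose, the force and the opening at its end, in the units of the state.
- telemetry.sense(): the state, without advancing time (a new reading comes with each control period).
- snapshot(name): name is "scene" or "top"; returns (picture, depth): 384x512x3 uint8, red, green, blue; 384x512 float32, mm along the optical axis (not along the pixel's ray), 0 where there is no reading.
- camera_params(name): a dict with "K" (3x3 intrinsics, pixels), "extrinsics" (4x4, takes a point from camera to world coordinates). Camera axes: x right, y down, z forward; pixel columns grow to the right and rows downward; lengths in mm; the calibration is good to about 2 mm. A picture is of the moment at which its call begins. camera_params takes no time and is no camera call.
- job.hand_in(): hands the job in, once; it reports no verdict.
The state is a dict: "time": time; "joint_pos": joint angles; "qd": joint speeds; "joint_efforts": joint torques, N m; "tool_pos": TCP position; "tcp_rot": TCP orientation; "ft_force": force on the tool from outside, world axes, zero at the start; "wrist_torque": the same for the moment, N m; "finger_gap": finger opening in mm.
Only numpy, scipy, OpenCV 4.12 (cv2) and the standard library are available. Lean on these libraries where they do the work, as an engineer would, in place of code of your own. Each camera call takes 0.05 s, during which the arm holds its last target. There are 200 camera calls.

## Working session

There is one attempt and no reset: what is moved stays moved. The work goes in short steps, Python scripts to look and compute and a shell command to move; the robot and the scene stay as the last step left them, time stands still between calls to the robot, and variables do not carry over. Pictures are saved under pics/ and viewed, about 8 in all and at most 12, crops included, and the job is handed in when it is done.

```bash
mkdir -p pics
cat > h.py <<'E'
import numpy as np, cv2
from bench import telemetry, snapshot, camera_params, job
def grab(n):
    p,d=snapshot(n); np.savez('last_%s.npz'%n,p=p,d=d); return p,d
def world(n,u,v,d):
    c=camera_params(n);K=np.array(c['K']);E=np.array(c['extrinsics'])
    u,v,d=map(lambda a:np.asarray(a,float),(u,v,d))
    P=np.stack([(u-K[0,2])/K[0,0]*d,(v-K[1,2])/K[1,1]*d,d,np.ones_like(d)],-1)
    return (P@E.T)[...,:3]
def cloud(n,d):
    v,u=np.mgrid[:384,:512]; return world(n,u,v,d)
def save(f,p,box=None,s=1):
    if box: p=p[box[1]:box[3],box[0]:box[2]]
    cv2.imwrite('pics/'+f,cv2.resize(p[:,:,::-1],None,fx=s,fy=s,interpolation=cv2.INTER_CUBIC))
E
python3 - <<'E'
from h import *
for n in('scene','top'):
    p,d=grab(n);save(n+'0.png',p,s=1.5)
    c=camera_params(n);print(n,np.round(c['K'],1).tolist(),np.round(c['extrinsics'],3).tolist())
print(telemetry.sense())
E
```

```text
scene [[357.5, 0.0, 253.4], [0.0, 357.5, 193.9], [0.0, 0.0, 1.0]] [[0.557, 0.455, -0.694, 1121.449], [0.83, -0.289, 0.477, -319.699], [0.017, -0.842, -0.539, 489.214], [0.0, 0.0, 0.0, 1.0]]
top [[356.3, 0.0, 259.5], [0.0, 356.3, 193.4], [0.0, 0.0, 1.0]] [[0.018, -0.986, 0.168, 487.116], [-1.0, -0.022, -0.02, 33.919], [0.024, -0.168, -0.985, 810.641], [0.0, 0.0, 0.0, 1.0]]
{'time': 0.1, 'joint_pos': array([ 6.20276270e+01,  7.51097876e+00,  8.53227118e+01,  1.57172488e-04,
        8.72611328e+01, -4.89323325e+00]), 'qd': array([-0.05927735, -0.05498847, -0.15579787,  0.02076777, -0.16449029,
        0.01054545]), 'joint_efforts': array([ 1.86417739e-03, -5.70946920e+01, -5.01946414e+01, -1.72937926e-04,
        7.94988504e-03, -6.29189185e-05]), 'tool_pos': array([234.95178455, 551.55443722, 230.35040652]), 'tcp_rot': array([-1.79905536e+02, -8.24476674e-03,  1.56920846e+02]), 'ft_force': array([-0.93702666,  0.14946702,  0.31150041]), 'wrist_torque': array([-0.00142823, -0.00525481,  0.00596386]), 'finger_gap': 85.20759436443286}
```

View pics/top0.png

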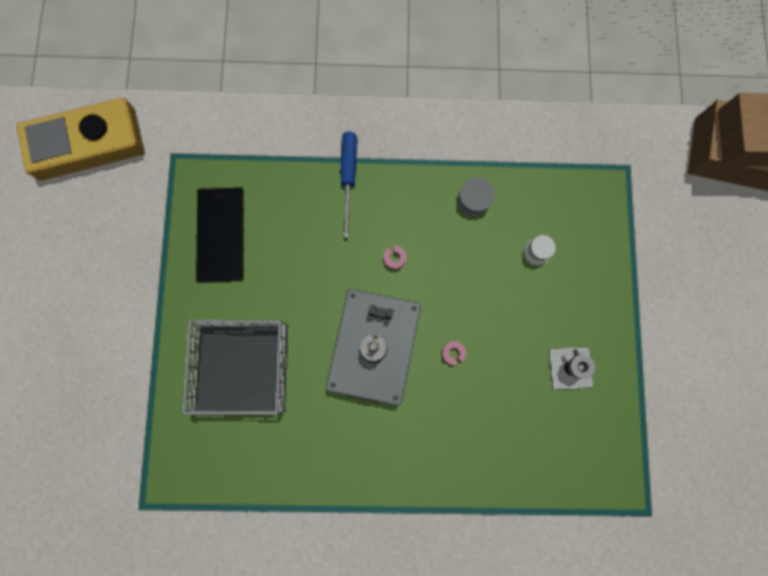

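View pics/scene0.png

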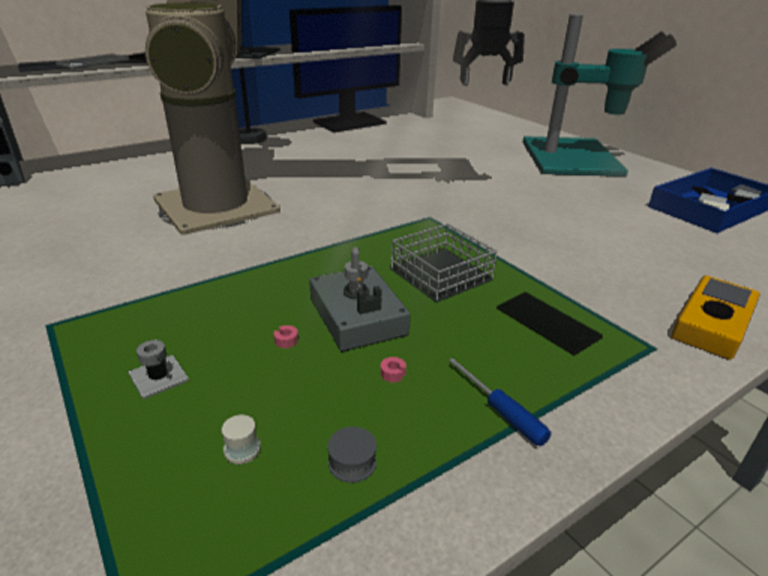

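The top view shows the drive head (373,348), basket (237,368), collar stand (575,368) with its screw pointing to the upper left, and two pink decoys. In the scene view the spindle is at (355,265). Next I measure from the depth clouds.

Run:
```python
from h import *
def circ(P):
    A=np.c_[2*P[:,:2],np.ones(len(P))];s=np.linalg.lstsq(A,(P[:,:2]**2).sum(1),rcond=None)[0];return s[:2],np.sqrt(s[2]+s[:2]@s[:2])
f=np.load('last_top.npz');W=cloud('top',f['d']);S=cloud('scene',np.load('last_scene.npz')['d'])
def reg(W,c,r,z0,z1):
    Q=W.reshape(-1,3);return Q[(abs(Q[:,0]-c[0])<r)&(abs(Q[:,1]-c[1])<r)&(Q[:,2]>z0)&(Q[:,2]<z1)]
def px(x,y):return W[int(y/1.5),int(x/1.5)]
for nm,c in(('head',px(360,370)),('basket',px(237,368)),('stand',px(560,380))):
    print(nm,'px',c.round(1))
    R=dict(head=(40,50),basket=(12,70),stand=(3,12))[nm]
    for n,w in(('top',W),('scene',S)):
        P=reg(w,c,dict(head=110,basket=95,stand=45)[nm],*R)
        if len(P)>10:print(n,len(P),'z',np.median(P[:,2]).round(1),cv2.minAreaRect(P[:,:2].astype(np.float32)))
h=px(373,348);s=px(575,368)
for n,w in(('top',W),('scene',S)):
    for nm,c,z0,z1 in(('old',h,84,96),('spin',h,98,125),('rest',h+[40,0,0],60,88),('newtop',s,47,58),('newlow',s,38,47)):
        P=reg(w,c,50,z0,z1)
        if nm=='rest':P=P[np.hypot(*(P[:,:2]-h[:2]).T)>26]
        if len(P)>4:print(n,nm,len(P),'mean',P.mean(0).round(1),'max',P.max(0).round(1),'min',P.min(0).round(1),'circ',circ(P))
a=save('t1.png',f['p'],(205,180,425,280),3.6)
```

```text
head px [503.8  57.6  42.8]
top 3182 z 45.1 ((537.369873046875, 39.38576126098633), (109.59864807128906, 149.92506408691406), 79.30149841308594)
scene 1387 z 45.7 ((537.3788452148438, 39.11552429199219), (109.69931030273438, 151.4368438720703), 79.06218719482422)
basket px [503.5 241.4   3.8]
top 970 z 41.4 ((505.017578125, 234.324462890625), (128.6650390625, 130.4285888671875), 0.7248073220252991)
scene 893 z 40.6 ((503.4761962890625, 234.63116455078125), (133.2342987060547, 132.70553588867188), 0.6253799200057983)
stand px [ 494.6 -240.4    4.5]
top 507 z 5.9 ((495.0671691894531, -241.57461547851562), (88.88323974609375, 87.51741790771484), 1.0829260349273682)
scene 508 z 6.7 ((494.60565185546875, -240.39410400390625), (89.53872680664062, 89.86026763916016), 89.67820739746094)
top old 165 mean [530.9  40.9  91.1] max [548.9  56.9  94.6] min [515.   24.6  85.6] circ (array([532.05837988,  40.36718685]), np.float64(13.495802941746089))
top spin 38 mean [531.3  39.7 118.3] max [539.2  46.4 124.6] min [525.6  34.7 100.2] circ (array([531.77840859,  39.7990811 ]), np.float64(4.922671886
[... 654 characters left out ...]
t64(13.087041020960656))
scene spin 64 mean [534.7  37.7 111.4] max [539.8  46.1 122. ] min [526.8  32.4  98.7] circ (array([532.64606937,  39.41399218]), np.float64(5.3084851799503605))
scene rest 152 mean [585.4  29.1  71.6] max [592.6  47.3  82.8] min [575.2  12.8  60.3] circ (array([582.63127057,  29.73307395]), np.float64(12.225766135146582))
scene newtop 197 mean [ 515.3 -257.6   51.5] max [ 535.4 -240.8   54.7] min [ 494.2 -274.2   47.1] circ (array([ 514.47913535, -257.13587842]), np.float64(13.896065652156567))
scene newlow 80 mean [ 523.2 -257.9   43.3] max [ 537.2 -240.8   46.8] min [ 502.5 -274.    38.2] circ (array([ 518.53537324, -255.7504465 ]), np.float64(13.968148157328068))
```

View pics/t1.png

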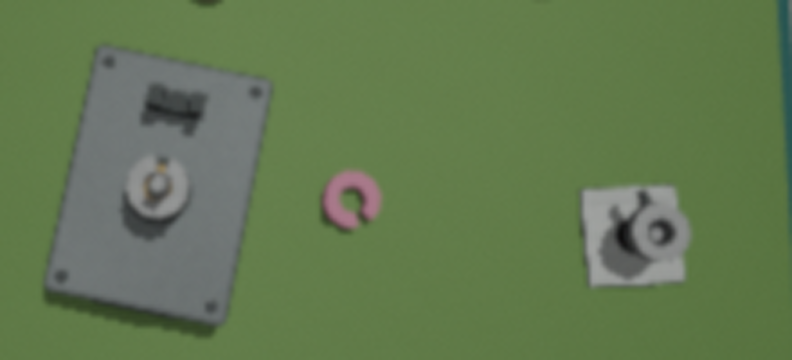

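The crop shows the old collar's gap facing the rest, at about -13°. The new collar's screw head is at (642,197), with the collar centre at (657,232). The head yaw comes out at -10.8° and the spindle at (532.4, 40.0), and the rect and circle fits agree on that. The old collar gets gripped across the head's y axis.

```bash
cat >> h.py <<'E'
def plan(x,y,z,yaw=None):
    s=telemetry.sense();p=s['tool_pos'];a=s['tcp_rot'];c=np.deg2rad(a[2])
    d=np.array([x,y,z])-p
    tx=d@[np.cos(c),np.sin(c),0];ty=d@[np.sin(c),-np.cos(c),0]
    print('t',round(s['time'],2),'pos',p.round(1),'rot',a.round(2),'gap',round(s['finger_gap'],1),'F',s['ft_force'].round(1),'j6',s['joint_pos'][5].round(1))
    print('shift units x,y,z',(np.array([tx,ty,-d[2]])/50).round(3),'turn',None if yaw is None else round(-((yaw-a[2]+180)%360-180)/360,4))
E
python3 - <<'E'
from h import *
plan(532.4,40,190,169.2)
for n in('top','scene'):
    Q=cloud(n,np.load('last_%s.npz'%n)['d']).reshape(-1,3);v=Q[:,:2]-[514.3,-257];r=np.hypot(*v.T)
    m=(r>18.5)&(r<29)&(Q[:,2]>37)&(Q[:,2]<54);print(n,m.sum(),np.c_[Q[m].round(0),r[m].round(0),np.degrees(np.arctan2(v[m,1],v[m,0])).round(0)][:18].tolist())
    v=v[m].mean(0);print(v,np.degrees(np.arctan2(v[1],v[0])))
E
```

```text
t 0.1 pos [235.  551.6 230.4] rot [-1.7991e+02 -1.0000e-02  1.5692e+02] gap 85.2 F [-0.9  0.1  0.3] j6 -4.9
shift units x,y,z [-9.483 -7.08   0.807] turn -0.0341
top 10 [[537.0, -248.0, 45.0, 25.0, 22.0], [537.0, -251.0, 48.0, 24.0, 15.0], [535.0, -247.0, 46.0, 23.0, 25.0], [535.0, -249.0, 46.0, 22.0, 20.0], [535.0, -250.0, 50.0, 22.0, 18.0], [535.0, -254.0, 46.0, 21.0, 9.0], [533.0, -248.0, 45.0, 21.0, 27.0], [533.0, -248.0, 50.0, 20.0, 26.0], [533.0, -251.0, 47.0, 19.0, 18.0], [533.0, -253.0, 47.0, 19.0, 11.0]]
[20.26582626  7.01594496] 19.095641136396527
scene 18 [[495.0, -251.0, 52.0, 20.0, 163.0], [497.0, -250.0, 52.0, 19.0, 158.0], [494.0, -259.0, 52.0, 20.0, -175.0], [533.0, -252.0, 48.0, 19.0, 14.0], [533.0, -251.0, 48.0, 20.0, 18.0], [535.0, -249.0, 48.0, 22.0, 21.0], [535.0, -248.0, 48.0, 23.0, 25.0], [535.0, -251.0, 47.0, 22.0, 15.0], [536.0, -250.0, 47.0, 23.0, 19.0], [536.0, -248.0, 46.0, 23.0, 22.0], [536.0, -246.0, 45.0, 24.0, 26.0], [533.0, -253.0, 44.0, 20.0, 11.0], [537.0, -252.0, 46.0, 23.0, 12.0], [537.0, -250.0, 45.0, 23.0, 16.0], [536.0, -249.0, 44.0, 24.0, 21.0], [537.0, -247.0, 44.0, 25.0, 24.0], [536.0, -251.0, 43.0, 23.0, 16.0], [535.0, -249.0, 41.0, 22.0, 22.0]]
[14.35593162  6.61459772] 24.738223696307518
```

```bash
python3 -m jog '[[[-0.79,-0.59,0,0,0,0,1],[-0.79,-0.59,0,0,0,0,1],[-0.79,-0.59,0,0,0,0,1],[-0.79,-0.59,0,0,0,0,1],[-0.79,-0.59,0,0,0,0,1],[-0.79,-0.59,0,0,0,0,1],[-0.79,-0.59,0,0,0,0,1],[-0.79,-0.59,0,0,0,0,1],[-0.79,-0.59,0,0,0,0,1],[-0.79,-0.59,0,0,0,0,1],[-0.79,-0.59,0,0,0,0,1],[-0.79,-0.59,0,0,0,0,1]]]' 60
python3 -m jog '[[[0,0,0.3,0,0,-0.017,0.75],[0,0,0.3,0,0,-0.017,0.75],[0,0,0,0,0,0,0.75]]]'
python3 -c "
from h import *
plan(532.4,40,62,169.2)
p,d=grab('top');save('t2.png',p,(200,170,330,280),4)"
```

```text
time: 1.6
tool_pos: [532.9, 39.0, 230.9]
tcp_rot: [-180.0, -0.0, 156.9]
ft_force: [1.1, 0.8, 1.3]
finger_gap: 85.8
time: 1.98
tool_pos: [531.2, 40.3, 199.4]
tcp_rot: [-180.0, -0.2, 169.1]
ft_force: [-1.1, -0.2, 0.2]
finger_gap: 63.9
t 1.98 pos [531.2  40.3 199.4] rot [-179.96   -0.21  169.1 ] gap 63.9 F [-1.1 -0.2  0.2] j6 -80.3
shift units x,y,z [-2.400e-02 -2.000e-03  2.748e+00] turn -0.0003
```

```bash
python3 -m jog '[[[-0.02,0,0.5,0,0,0,0.75],[0,0,0.5,0,0,0,0.75],[0,0,0.5,0,0,0,0.75],[0,0,0.5,0,0,0,0.75],[0,0,0.5,0,0,0,0.75],[0,0,0.24,0,0,0,0.75],[0,0,0,0,0,0,0.75]]]'
python3 -m jog '[[[0,0,0,0,0,0,0.2],[0,0,0,0,0,0,0.2],[0,0,0,0,0,0,0.2],[0,0,0,0,0,0,0.2],[0,0,0,0,0,0,0.2]]]' 50
python3 -c "
from h import *
plan(532.4,40,62,169.2)"
```

```text
time: 2.9
tool_pos: [533.1, 40.5, 64.1]
tcp_rot: [-180.0, -0.1, 169.1]
ft_force: [0.4, 0.1, -0.6]
finger_gap: 63.9
time: 3.52
tool_pos: [533.9, 40.3, 64.7]
tcp_rot: [180.0, 0.1, 169.2]
ft_force: [1.8, 0.6, 4.0]
finger_gap: 32.6
t 3.52 pos [533.9  40.3  64.7] rot [1.7999e+02 6.0000e-02 1.6916e+02] gap 32.6 F [1.8 0.6 4. ] j6 -80.3
shift units x,y,z [ 0.028 -0.012  0.055] turn -0.0001
```

```bash
python3 -m jog '[[[0,0,-0.2,0,0,0,0.2],[0,0,-0.3,0,0,0,0.2],[0,0,-0.4,0,0,0,0.2],[0,0,-0.4,0,0,0,0.2],[0,0,-0.3,0,0,0,0.2],[0,0,0,0,0,0,0.2]]]'
python3 -c "
from h import *
plan(504.5,234.5,150,169.2)
p,d=grab('scene');save('s2.png',p,(180,120,340,240),4)"
```

```text
time: 4.28
tool_pos: [534.1, 40.4, 145.6]
tcp_rot: [180.0, 0.1, 169.2]
ft_force: [-0.1, 0.2, -0.5]
finger_gap: 32.9
t 4.28 pos [534.1  40.4 145.6] rot [1.7998e+02 1.1000e-01 1.6916e+02] gap 32.9 F [-0.1  0.2 -0.5] j6 -80.3
shift units x,y,z [ 1.312  3.702 -0.089] turn -0.0001
```

View pics/s2.png

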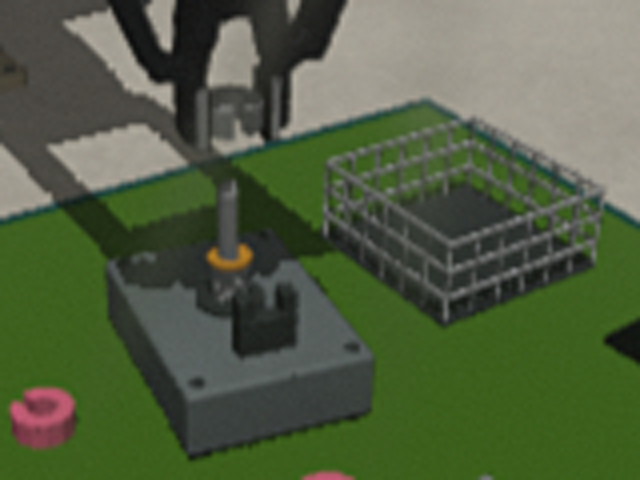

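The collar is off and held between the pads at (240,110), and the spindle is bare at (228,215). On to the basket.

```bash
python3 -m jog '[[[0.26,0.74,0,0,0,0,0.2],[0.26,0.74,0,0,0,0,0.2],[0.26,0.74,0,0,0,0,0.2],[0.26,0.74,0,0,0,0,0.2],[0.26,0.74,0,0,0,0,0.2],[0,0,0.5,0,0,0,0.2],[0,0,0.5,0,0,0,0.2],[0,0,0.5,0,0,0,0.2],[0,0,0.5,0,0,0,0.2],[0,0,0.4,0,0,0,0.2],[0,0,0,0,0,0,0.2],[0,0,0,0,0,0,0.2]]]'
python3 -m jog '[[[0,0,0,0,0,0,0.65],[0,0,0,0,0,0,0.65],[0,0,0,0,0,0,0.65],[0,0,-0.5,0,0,0,0.65],[0,0,-0.8,0,0,0,0.65],[0,0,-0.8,0,0,0,0.65],[0,0,-0.4,0,0,0,0.65],[0,0,0,0,0,0,0.65]]]'
python3 -c "
from h import *
plan(532.4,40,150,147)
p,d=grab('top')
p2,d=grab('scene');a=cv2.resize(p[200:290,110:240],None,fx=3,fy=3);b=cv2.resize(p2[130:220,200:330],None,fx=3,fy=3);save('s3.png',np.hstack([a,b]))"
```

```text
time: 5.82
tool_pos: [504.8, 234.4, 24.9]
tcp_rot: [180.0, 0.0, 169.2]
ft_force: [0.1, 0.5, -1.7]
finger_gap: 33.2
time: 6.82
tool_pos: [505.5, 234.6, 150.8]
tcp_rot: [179.9, 0.2, 169.2]
ft_force: [0.2, -0.1, -0.6]
finger_gap: 55.8
t 6.83 pos [505.5 234.6 150.8] rot [1.7991e+02 1.6000e-01 1.6916e+02] gap 55.8 F [ 0.2 -0.1 -0.6] j6 -59.5
shift units x,y,z [-1.26  -3.722  0.015] turn 0.0616
```

View pics/s3.png

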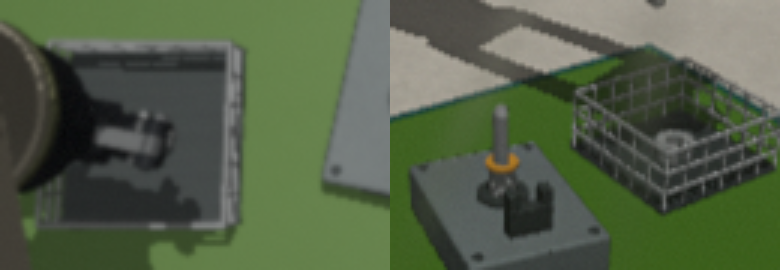

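The old collar is in the basket at (675,140) and the spindle stands bare at (500,125). Next I go over the spindle and pinch it at jaw yaw about 57°.

```bash
python3 -m jog '[[[-0.252,-0.744,0,0,0,0,0.65],[-0.252,-0.744,0,0,0,0,0.65],[-0.252,-0.744,0,0,0,0,0.65],[-0.252,-0.744,0,0,0,0,0.65],[-0.252,-0.744,0,0,0,0,0.65],[0,0,0,0,0,0.0205,0.45],[0,0,0,0,0,0.0205,0.45],[0,0,0,0,0,0.0205,0.45],[0,0,0,0,0,0,0.45],[0,0,0,0,0,0,0.45]]]'
python3 -c "
from h import *
plan(532.4,40,85,147)"
```

```text
time: 8.18
tool_pos: [530.6, 39.8, 148.0]
tcp_rot: [-179.9, -0.1, 147.2]
ft_force: [0.1, 0.2, 0.5]
finger_gap: 38.1
t 8.18 pos [530.6  39.8 148. ] rot [-1.7993e+02 -1.0000e-01  1.4719e+02] gap 38.1 F [0.1 0.2 0.5] j6 -58.4
shift units x,y,z [-0.028  0.024  1.26 ] turn 0.0005
```

```bash
python3 -m jog '[[[-0.03,0.02,0.4,0,0,0,0.45],[0,0,0.4,0,0,0,0.45],[0,0,0.45,0,0,0,0.45],[0,0,0,0,0,0,0.45],[0,0,0,0,0,0,0],[0,0,0,0,0,0,0],[0,0,0,0,0,0,0],[0,0,0,0,0,0,0]]]' 20
python3 -c "
from h import *
plan(532.4,40,85,147)"
python3 -m jog '[[[0,0,0,0,0,0,0],[0,0,0,0,0,0,0],[0,0,0,0,0,0,0],[0,0,0,0,0,0,0]]]' 80
python3 -c "
from h import *
plan(532.4,40,85,147);s=telemetry.sense();print(s['wrist_torque'])"
```

```text
time: 9.18
tool_pos: [532.6, 38.0, 87.9]
tcp_rot: [-179.8, 0.0, 147.0]
ft_force: [-6.8, -8.8, 3.8]
finger_gap: 11.2
t 9.18 pos [532.6  38.   87.9] rot [-1.7982e+02  3.0000e-02  1.4703e+02] gap 11.2 F [-6.8 -8.8  3.8] j6 -58.3
shift units x,y,z [0.025 0.032 0.058] turn 0.0001
time: 9.68
tool_pos: [532.6, 38.0, 88.0]
tcp_rot: [-179.8, 0.0, 147.0]
ft_force: [-7.8, -8.7, 6.0]
finger_gap: 9.7
t 9.68 pos [532.6  38.   88. ] rot [-1.7983e+02  3.0000e-02  1.4703e+02] gap 9.7 F [-7.8 -8.7  6. ] j6 -58.3
shift units x,y,z [0.025 0.031 0.06 ] turn 0.0001
[-1.31492873  1.26020758  0.06132578]
```

At zero force the gap extrapolates to about 11.7 mm, so the flat lies on the pad with its normal at yaw 57°. I now turn it by -67.8° to -10.8°.

```bash
python3 -m jog '[[[0,-0.025,0,0,0,0,0],[0.005,0,0,0,0,0.0269,0],[0.005,0,0,0,0,0.0269,0],[0.005,0,0,0,0,0.0269,0],[0.005,0,0,0,0,0.0269,0],[0.005,0,0,0,0,0.0269,0],[0.005,0,0,0,0,0.0269,0],[0.005,0,0,0,0,0.0269,0],[0,0,0,0,0,0,0],[0,0,0,0,0,0,0]]]' 60
python3 -c "
from h import *
plan(531.2,40.2,88,79.2);s=telemetry.sense();print(s['wrist_torque'])"
```

```text
time: 10.92
tool_pos: [530.5, 38.4, 88.0]
tcp_rot: [-179.9, 0.2, 79.2]
ft_force: [-12.0, -9.7, 9.5]
finger_gap: 9.5
t 10.93 pos [530.5  38.4  88. ] rot [-179.88    0.19   79.23] gap 9.5 F [-12.   -9.7   9.5] j6 9.6
shift units x,y,z [0.039 0.007 0.   ] turn 0.0001
[-1.39377241  1.98033458 -0.03436349]
```

```bash
python3 -m jog '[[[0,0,0,0,0,0,0.4],[0,0,0,0,0,0,0.4],[0,0,0,0,0,0,0.4],[0,0,-0.4,0,0,0,0.4],[0,0,-0.5,0,0,0,0.4],[0,0,-0.5,0,0,0,0.4],[0,0,0,0,0,0,0.4]]]'
python3 -c "
from h import *
plan(514.3,-257,110,19.5)"
```

```text
time: 11.8
tool_pos: [533.6, 40.3, 159.5]
tcp_rot: [179.7, -0.1, 79.2]
ft_force: [0.4, -0.6, -0.3]
finger_gap: 34.2
t 11.8 pos [533.6  40.3 159.5] rot [ 1.7971e+02 -5.0000e-02  7.9250e+01] gap 34.2 F [ 0.4 -0.6 -0.3] j6 9.6
shift units x,y,z [-5.913  0.73   0.989] turn 0.166
```

```bash
python3 -m jog '[[[-0.84,0.104,0,0,0,0,0.75],[-0.845,0.104,0,0,0,0,0.75],[-0.845,0.104,0,0,0,0,0.75],[-0.845,0.104,0,0,0,0,0.75],[-0.845,0.104,0,0,0,0,0.75],[-0.845,0.104,0,0,0,0,0.75],[-0.845,0.104,0,0,0,0,0.75]]]'
python3 -m jog '[[[0,0,0,0,0,0.0277,0.75],[0,0,0,0,0,0.0277,0.75],[0,0,0,0,0,0.0277,0.75],[0,0,0,0,0,0.0277,0.75],[0,0,0,0,0,0.0277,0.75],[0,0,0,0,0,0.0277,0.75],[0,0,0.5,0,0,0,0.75],[0,0,0.5,0,0,0,0.75],[0,0,0,0,0,0,0.75]]]'
python3 -c "
from h import *
plan(514.3,-257,23,19.5)
p,d=grab('top')
p2,d=grab('scene');a=cv2.resize(p[190:270,215:305],None,fx=4,fy=4,interpolation=2);b=cv2.resize(p2[150:230,195:285],None,fx=4,fy=4,interpolation=2);save('s4.png',np.hstack([a,b]))
save('s5.png',p2,(60,150,180,270),4)"
```

```text
time: 12.68
tool_pos: [511.6, -257.9, 155.4]
tcp_rot: [-179.9, -0.0, 79.2]
ft_force: [-0.3, -0.2, 0.4]
finger_gap: 63.9
time: 13.8
tool_pos: [510.0, -255.5, 103.2]
tcp_rot: [-179.7, 0.2, 19.4]
ft_force: [-0.6, 0.0, 0.5]
finger_gap: 64.0
t 13.8 pos [ 510.  -255.5  103.2] rot [-179.72    0.22   19.41] gap 64.0 F [-0.6  0.   0.5] j6 38.8
shift units x,y,z [0.071 0.057 1.603] turn -0.0003
```

View pics/s4.png

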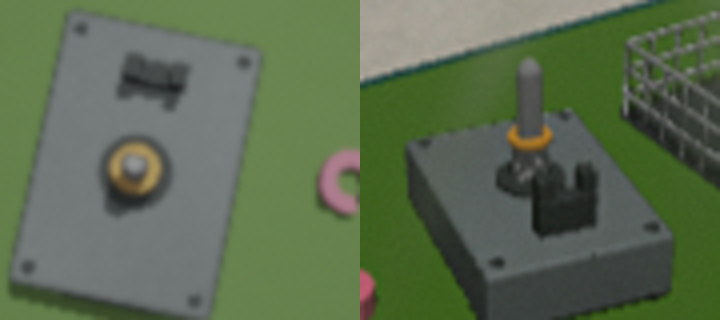

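View pics/s5.png

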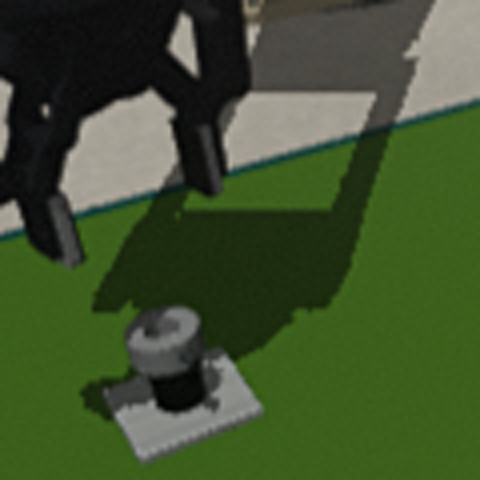

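The spindle stands bare with the washer up. The new collar sits on its stand at (165,345 in the crop) between the jaws. I descend and grasp.

```bash
python3 -m jog '[[[0.07,0.055,0.4,0,0,0,0.75],[0,0,0.4,0,0,0,0.75],[0,0,0.4,0,0,0,0.75],[0,0,0.38,0,0,0,0.75],[0,0,0,0,0,0,0.75],[0,0,0,0,0,0,0.75]]]'
python3 -c "
from h import *
plan(514.3,-257,23,19.5)"
python3 -m jog '[[[0,0,0,0,0,0,0.2],[0,0,0,0,0,0,0.2],[0,0,0,0,0,0,0.2],[0,0,0,0,0,0,0.2],[0,0,0,0,0,0,0.2],[0,0,0,0,0,0,0.2]]]' 80
python3 -c "
from h import *
plan(514.3,-257,23,19.5);print(telemetry.sense()['wrist_torque'])"
```

```text
time: 14.65
tool_pos: [516.7, -258.5, 28.1]
tcp_rot: [180.0, -0.0, 19.4]
ft_force: [0.0, 0.5, 0.3]
finger_gap: 63.9
t 14.65 pos [ 516.7 -258.5   28.1] rot [ 1.7998e+02 -1.0000e-02  1.9400e+01] gap 63.9 F [0.  0.5 0.3] j6 38.9
shift units x,y,z [-0.035 -0.045  0.102] turn -0.0003
time: 15.4
tool_pos: [517.4, -258.9, 29.2]
tcp_rot: [179.9, -0.1, 19.4]
ft_force: [-0.1, 0.3, 5.6]
finger_gap: 32.2
t 15.4 pos [ 517.4 -258.9   29.2] rot [ 1.799e+02 -8.000e-02  1.940e+01] gap 32.2 F [-0.1  0.3  5.6] j6 38.9
shift units x,y,z [-0.045 -0.057  0.124] turn -0.0003
[0.08115373 0.14922186 0.02989256]
```

```bash
python3 -m jog '[[[0,0,-0.2,0,0,0,0.2],[0,0,-0.4,0,0,0,0.2],[0,0,-0.6,0,0,0,0.2],[0,0,-0.6,0,0,0,0.2],[0,0,-0.5,0,0,0,0.2],[0,0,0,0,0,0,0.2],[0,0,0,0,0,0,0.2]]]'
python3 - <<'E'
from h import *
plan(532.1,39.8,145,-10.8)
s=telemetry.sense();t=s['tool_pos'];c=np.deg2rad(s['tcp_rot'][2])
for n in('scene','top'):
    p,d=grab(n);W=cloud(n,d).reshape(-1,3);D=W-t
    L=np.c_[D[:,:2]@[np.cos(c),np.sin(c)],D[:,:2]@[np.sin(c),-np.cos(c)],D[:,2]]
    # tool x, tool y, height above TCP
    m=(abs(L[:,1])<14)&(abs(L[:,0])<32)&(L[:,2]>3)&(L[:,2]<28);P=L[m]
    np.set_printoptions(suppress=True)
    print(n,m.sum(),'z',np.percentile(P[:,2],[2,10,50,90,98]).round(1) if m.sum() else '')
    sc=P[(P[:,0]>19)];print(' screw pts',len(sc),sc.mean(0).round(1) if len(sc) else '')
    b=P[(P[:,0]<18)];print(' front x by y',[(y,b[abs(b[:,1]-y)<2][:,0].max().round(1)) for y in range(-12,13,4) if (abs(b[:,1]-y)<2).any()],'min x',b[:,0].min().round(1) if len(b) else '')
    tp=P[P[:,2]>20];print(' toppts',len(tp),tp.min(0).round(1) if len(tp) else '',tp.max(0).round(1) if len(tp) else '')
    if n=='scene':
        K=camera_params(n)['K'];E=np.linalg.inv(camera_params(n)['extrinsics']);q=K@(E@np.r_[t+[0,0,10],1])[:3];u,v=(q[:2]/q[2]).astype(int)
        save('s6.png',p,(max(u-40,0),v-40,u+40,v+40),6)
E
```

```text
time: 16.27
tool_pos: [516.1, -258.2, 142.4]
tcp_rot: [-180.0, 0.0, 19.4]
ft_force: [-0.5, 0.7, -2.0]
finger_gap: 32.2
t 16.27 pos [ 516.1 -258.2  142.4] rot [-1.7998e+02  2.0000e-02  1.9400e+01] gap 32.2 F [-0.5  0.7 -2. ] j6 38.9
shift units x,y,z [ 2.281 -5.515 -0.053] turn 0.0839
scene 231 z [ 8.5 12.1 20.2 23.9 24.6]
 screw pts 12 [21.3 -0.5 15.9]
 front x by y [(-12, np.float64(10.7)), (-8, np.float64(13.2)), (-4, np.float64(17.2)), (0, np.float64(17.4)), (4, np.float64(15.0)), (8, np.float64(12.1)), (12, np.float64(9.7))] min x -20.4
 toppts 118 [-20.4 -13.8  20.1] [13.6 12.1 24.9]
top 30 z [ 7.9 13.9 16.2 18.8 19.1]
 screw pts 10 [21.2 -1.1 16.3]
 front x by y [(-8, np.float64(12.3)), (-4, np.float64(16.8)), (0, np.float64(17.9))] min x -18.1
 toppts 0
```

View pics/s6.png

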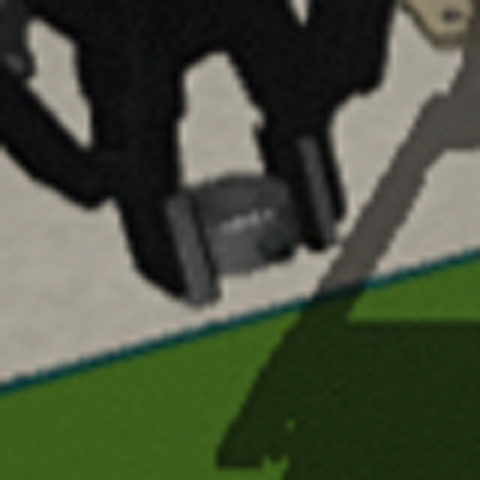

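The collar is held level, with its axis about 2.3 mm back along tool x, and its screw forward at about +2°. Now I carry it over the spindle.

```bash
python3 -m jog '[[[0.29,-0.686,0,0,0,0,0.2],[0.29,-0.686,0,0,0,0,0.2],[0.29,-0.686,0,0,0,0,0.2],[0.29,-0.686,0,0,0,0,0.2],[0.29,-0.686,0,0,0,0,0.2],[0.29,-0.686,0,0,0,0,0.2],[0.29,-0.686,0,0,0,0,0.2],[0.29,-0.686,0,0,0,0,0.2],[0,0,0,0,0,0,0.2]]]'
python3 -m jog '[[[0,0,0,0,0,0.0218,0.2],[0,0,0,0,0,0.0218,0.2],[0,0,0,0,0,0.0218,0.2],[0,0,0,0,0,0.0218,0.2],[0,0,0,0,0,0,0.2],[0,0,0,0,0,0,0.2],[0,0,0,0,0,0,0.2],[0,0,0,0,0,0,0.2]]]'
python3 -c "
from h import *
plan(534.35,39.3,118,-12)"
```

```text
time: 17.5
tool_pos: [533.8, 41.3, 141.4]
tcp_rot: [-179.9, 0.1, 19.6]
ft_force: [0.1, -0.6, -0.6]
finger_gap: 32.3
time: 18.5
tool_pos: [534.7, 38.9, 142.8]
tcp_rot: [180.0, 0.0, -11.9]
ft_force: [0.8, -0.2, -0.8]
finger_gap: 32.3
t 18.5 pos [534.7  38.9 142.8] rot [180.     0.   -11.94] gap 32.3 F [ 0.8 -0.2 -0.8] j6 100.6
shift units x,y,z [-0.008 -0.006  0.495] turn 0.0002
```

```bash
python3 -m jog '[[[-0.008,-0.006,0.25,0,0,0,0.2],[0,0,0.25,0,0,0,0.2],[0,0,0,0,0,0,0.2],[0,0,0,0,0,0,0.2]]]'
python3 -c "
from h import *
plan(534.35,39.3,105,-12)"
python3 -m jog '[[[0,0,0.05,0,0,0,0.2],[0,0,0.05,0,0,0,0.2],[0,0,0.05,0,0,0,0.2],[0,0,0.05,0,0,0,0.2],[0,0,0,0,0,0,0.2]]]'
python3 -c "
from h import *
plan(534.35,39.3,105,-12);print(telemetry.sense()['wrist_torque'])"
```

```text
time: 19.0
tool_pos: [534.3, 39.4, 117.6]
tcp_rot: [180.0, 0.0, -12.0]
ft_force: [-0.5, -0.9, 0.3]
finger_gap: 31.9
t 19.0 pos [534.3  39.4 117.6] rot [ 1.7999e+02  2.0000e-02 -1.1980e+01] gap 31.9 F [-0.5 -0.9  0.3] j6 100.7
shift units x,y,z [0.002 0.001 0.252] turn 0.0
time: 19.62
tool_pos: [534.1, 39.4, 107.5]
tcp_rot: [180.0, 0.0, -12.0]
ft_force: [-0.7, -0.6, -1.1]
finger_gap: 32.0
t 19.62 pos [534.1  39.4 107.5] rot [ 1.7999e+02  3.0000e-02 -1.1990e+01] gap 32.0 F [-0.7 -0.6 -1.1] j6 100.7
shift units x,y,z [0.005 0.    0.049] turn 0.0
[-0.0077029  -0.0354986  -0.02278819]
```

```bash
for i in 1 2; do python3 -m jog '[[[0,0,0.05,0,0,0,0.2],[0,0,0.05,0,0,0,0.2],[0,0,0.05,0,0,0,0.2],[0,0,0.05,0,0,0,0.2],[0,0,0,0,0,0,0.2]]]'; done
python3 -c "
from h import *
plan(534.35,39.3,70,-12);print(telemetry.sense()['wrist_torque'])"
```

```text
time: 20.25
tool_pos: [534.3, 39.3, 97.5]
tcp_rot: [180.0, 0.0, -12.0]
ft_force: [0.8, 0.5, -0.7]
finger_gap: 32.1
time: 20.88
tool_pos: [534.3, 39.3, 87.5]
tcp_rot: [180.0, 0.0, -12.0]
ft_force: [0.9, -0.0, -1.6]
finger_gap: 32.2
t 20.88 pos [534.3  39.3  87.5] rot [ 1.7999e+02  1.0000e-02 -1.1990e+01] gap 32.2 F [ 0.9 -0.  -1.6] j6 100.7
shift units x,y,z [ 0.001 -0.     0.351] turn 0.0
[-0.07004388 -0.07470329  0.01380499]
```

```bash
python3 -m jog '[[[0,0,0.07,0,0,0,0.2],[0,0,0.07,0,0,0,0.2],[0,0,0.07,0,0,0,0.2],[0,0,0.07,0,0,0,0.2],[0,0,0,0,0,0,0.2]]]'
for i in 1 2 3; do python3 -m jog '[[[0,0,0.02,0,0,0,0.2],[0,0,0.02,0,0,0,0.2],[0,0,0,0,0,0,0.2]]]' |grep -E 'pos|force'; done
```

```text
time: 21.5
tool_pos: [534.3, 39.3, 73.4]
tcp_rot: [180.0, 0.0, -12.0]
ft_force: [1.4, -0.1, -1.1]
finger_gap: 31.9
tool_pos: [534.4, 39.4, 71.8]
ft_force: [0.6, 0.2, -0.8]
tool_pos: [534.3, 39.4, 69.7]
ft_force: [0.1, 0.3, -0.5]
tool_pos: [534.4, 39.4, 67.9]
ft_force: [-0.0, -1.0, 1.3]
```

```bash
for i in 1 2 3 4; do python3 -m jog '[[[0,0,0.02,0,0,0,0.2],[0,0,0,0,0,0,0.2],[0,0,0,0,0,0,0.2]]]' |grep -E 'pos|force'; done
python3 -c "
from h import *
p,d=grab('scene');save('s7.png',p,(195,130,295,230),6)"
```

```text
tool_pos: [534.4, 39.4, 66.9]
ft_force: [-1.7, 0.1, 1.8]
tool_pos: [534.5, 39.4, 65.9]
ft_force: [-0.7, -0.2, 3.3]
tool_pos: [534.4, 39.4, 64.9]
ft_force: [0.0, -0.3, 3.3]
tool_pos: [534.4, 39.4, 63.9]
ft_force: [-1.9, -1.3, 6.1]
```

View pics/s7.png

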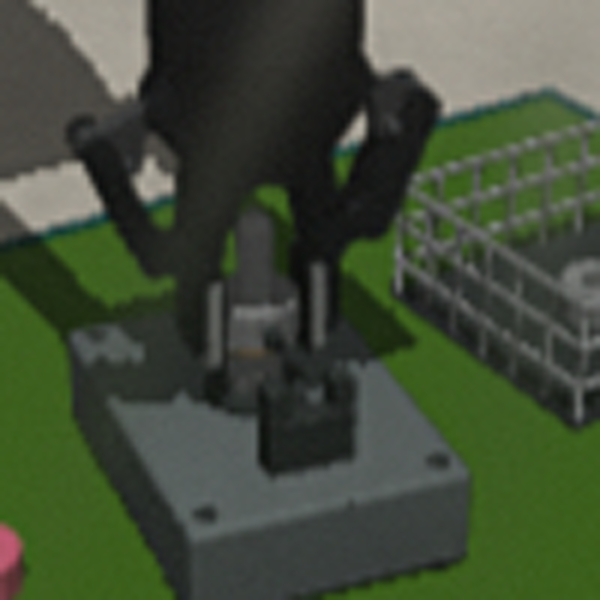

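The collar is on the spindle and pressing the washer, with the screw towards the forked rest (around (290,335)). I'll average a few force readings while holding.

```bash
for i in 1 2 3 4; do python3 -m jog '[[[0,0,0,0,0,0,0.2]]]' |grep -E 'time|pos|force|gap'|tr '\n' ' ';echo; done
python3 - <<'E'
from h import *
d=np.load('last_scene.npz')['d'];Q=cloud('scene',d).reshape(-1,3);v=Q[:,:2]-[532.1,39.8];r=np.hypot(*v.T);a=np.degrees(np.arctan2(v[:,1],v[:,0]))
m=(r<17)&(abs(a+15)<60)&(Q[:,2]>60)&(Q[:,2]<110);print('collar top z',np.percentile(Q[m&(r>9)&(r<15)][:,2],[25,50,75]))
m=(r>20)&(r<29)&(Q[:,2]>68)&(Q[:,2]<88)&(abs(a+11)<35);print('screw',m.sum(),Q[m].mean(0).round(1),a[m].mean().round(1))
E
```

```text
time: 24.3 tool_pos: [534.4, 39.4, 63.9] ft_force: [-2.4, 0.4, 5.5] finger_gap: 31.9 
time: 24.42 tool_pos: [534.4, 39.4, 63.9] ft_force: [-2.1, -0.1, 5.7] finger_gap: 32.2 
time: 24.55 tool_pos: [534.5, 39.4, 63.9] ft_force: [-0.8, 0.2, 4.4] finger_gap: 32.0 
time: 24.68 tool_pos: [534.5, 39.4, 63.9] ft_force: [-1.7, -0.3, 5.3] finger_gap: 32.0 
collar top z [73.49296167 80.16278503 86.22057166]
screw 10 [554.4  35.8  80.4] -10.3
```

```bash
python3 -c "
from bench import job
print(job.hand_in())"
```

```text
the job is handed in; nothing more can be done
None
```

The job is finished and handed in at about 24.7 s of the 58 s allowed. At hand-in the arm was still gripping the new collar and holding it pressed on the washer.

- **Old collar:** I lifted it off the spindle and dropped it in the reject basket. It shows lying there in the camera picture.
- **Spindle flat:** The pinch read 11.2 mm at 20 N and 9.7 mm at 80 N. Allowing for the pads giving under load, that matches the 11.5 mm expected square on the flat. I turned the spindle about 68° so the flat faces yaw -10.8°, which is the rest direction I measured. The camera is too coarse to show the flat itself, so this rests on the feel and the collar's free fit.
- **New collar:** It slid down the spindle with no noticeable resistance. The camera puts its set screw at -10.3°, though only about 10 depth points fall on it.
- **Washer:** I read it three ways:
  - The pressing force, about 6.2 N with the collar's weight taken out, gives 4.2 mm of the 6 mm travel.
  - The tool height gives about 4.3 mm.
  - The depth picture is scattered but roughly agrees.

Force readings wandered by about 1 N. The first pinch and the turn also put 11–15 N sideways on the gripper, well under the limits.

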